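# Read the logger on a coasting wind-generator hub

## Robot

A 6-joint arm with a two-finger parallel gripper is mounted at the origin on the work surface. World frame = base frame: x ahead of the robot, y to its left, z up, the work surface at z = 0. Lengths are in m, angles in degrees, forces in N, time in s.
With the tool pointing down it reaches from about 0.4 to 0.825 m from the base axis. Payload 7 kg.
Tool frame: the origin (TCP) lies on the centre line of the jaws, within the pads' length; the fingertips stand 19 mm ahead of it and the grasp point (between the pads) is the TCP (r.tips_ahead is the distance from the TCP to the fingertips, in m); z points along the fingers, y is the line along which they close (so a half turn about z gives the same grasp; the last joint's range is limited). The gripper opens to 88 mm and grips with 3 to 60 N. Pads are 19 mm wide; open, the fingers measure 130 mm over their backs; the gripper's body (78 mm by 193 mm) begins 47 mm behind the grasp point.
Start: joints at [-47.722, 20.546, 0.682, 0, -70.136, -16.507], TCP at [0.293, -0.608, 0.208] pointing down, gripper open.
Joint ranges: [-176.03, 176.03], [-82.01, 121.73], [-58.28, 71.71], [-173.87, 95.51], [-174.79, -0.11], [-173.66, 173.66]. Speed limits (degrees/s): [136.94, 136.94, 172.46, 180, 180, 180].

## Interface

Orientations are given as [roll, pitch, yaw] about the fixed x, y, z axes, in that order (R = Rz(yaw) Ry(pitch) Rx(roll)).
In Python, from plant import r, viewer, close_job gives the robot as it stands. The module is installed in compiled form; this text tells all that it offers.
- The arm moves only by the tool arm_command, never from a script. Its arguments are lists of equal length, an entry for each row: "travel": the shift along the world's x, y, z scaled (see below), a list of three; "delta_rot": the turn, a rotation vector about the world's x, y, z scaled (see below), a list of three. In form: {"travel": [[dx, dy, dz], ...], "delta_rot": [[rx, ry, rz], ...]}. A call has 1 to 20 rows; each row is the pose to reach, as a shift and turn from the pose commanded when the call began; what a row does not reach only later rows make up. The controller multiplies each number of a shift by 0.5 m and each number of a turn by 90 degrees. A row lasts 1/8 s, in which the tool goes at most 62.5 mm and 10.7 degrees, less where a joint would pass 70% of its speed; a pose out of reach is approached as far as the arm can. A call with a number of a shift or a turn outside -1 to 1 is refused whole. A call with a gripper value outside its range is refused whole. "grip" is the opening, from 0 (shut) to 1 (fully open), set as the call begins (left out, the last holds). The fingers move at their own pace and stop on an object; "newtons" is the grip in N (left out, the last holds). Time passes only in rows, so rows that repeat a pose let the fingers close. It gives the time, the measured TCP pose, the force, the opening and the grip force at its end, in the units of the state.
- r.get_state(): the state, without advancing time (a new reading comes with each control period).
- viewer.capture(name): name is "scene" or "top" or "wrist"; returns a dict with "img" (420x560x3 uint8, red, green, blue), "camera_matrix" (3x3 intrinsics, pixels), "R" (3x3) and "t" (3): a world point X has camera coordinates R X + t; the wrist camera has in their place "mount" (4x4, takes a point from camera to tool coordinates, whose origin is the TCP and whose axes are the flange's). Camera axes: x right, y down, z forward; pixel columns grow to the right and rows downward; lengths in m; the calibration is good to about 2 mm. A picture is of the moment at which its call begins: read the wrist's pose just before it. There is no depth.
- close_job(): hands the job in; it is judged then, once.
The state is a dict: "time_s": time; "joints": joint angles; "qd": joint speeds; "joint_torque": joint torques, N m; "tcp_pos": TCP position; "eef_rot": TCP orientation; "contact_force": force on the tool from outside, world axes, zero at the start; "moment": the same for the moment, N m; "gripper_width": finger opening in m; "gripper_force": force on a finger pad.
Only numpy, scipy, OpenCV 4.12 (cv2) and the standard library are available. Lean on these libraries where they do the work, as an engineer would, in place of code of your own. Each camera call takes 0.05 s, during which the arm holds its last target. There are 200 camera calls.

## Task

Take the orange reader wand out of its holder and set the wind-generator hub coasting with a gentle push (its steel blade studs are good for that), never faster than half a turn per second. While it coasts at more than one turn in ten seconds with nothing touching it, follow the yellow logger round with the reader's end held upright, centred over it to within 2 cm and about 2 cm above its top, for at least 4 seconds without a break. Do not touch the logger or disturb the other things on the bench, and finish with the reader still in the gripper, upright, raised more than 5 cm above the level of the logger's top and touching nothing else: the program ends while holding it.

Things in the scene. Friction and masses are not known exactly. Their poses are not given: they have to be found in the camera images.
- bearing: Grey bearing stand, 130 x 130 mm, fixed to the bench at a place that differs. Origin on the bench, exactly under the hub's vertical axis; z up. It carries the hub: aluminium disc, 210 mm diameter, from 40 to 50 mm above the bench; in its middle a blue cap, 52 mm diameter, up to 68 mm, with a 22 mm nut up to 76 mm; three studs and the logger.
- hub (a joint): Turn of the hub, rad, growing counterclockwise seen from above; free both ways (stops only at +-60 rad). At 0 the logger lies towards +x of bearing. Starts at rest at any angle. Nominal inertia 0.0063 kg m2 (may differ by a third); bearing drag 0.0003 N m dry plus 0.0004 N m s/rad viscous: it loses about 0.15 rad/s each second at 1.7 rad/s.
- stud_a (a point): Top centre of an upright steel blade stud, 14 mm diameter, standing on the disc from 50 to 80 mm above the bench, on a radius of 85 mm, 60 degrees counterclockwise (from above) of the logger.
- stud_b (a point): Top centre of the like stud across the hub, 180 degrees from the logger.
- stud_c (a point): Top centre of the like stud 60 degrees clockwise (from above) of the logger.
- tag (a point): Yellow logger, a box 36 x 36 mm and 40 mm tall fixed upright on the hub, the tallest thing on it, with a copper ring on top. Origin at the centre of its underside, 75 mm from the hub's axis, 50 mm above the bench; its top is 40 mm above the origin (90 mm above the bench). Its x axis points away from the hub's axis, z up. It must not be touched.
- reader: Reader wand, 130 mm long, 0.12 kg (may differ by a third), standing upright and loose in its holder. Lower 28 mm: black reading head of 40 mm diameter; above it an orange round handle of 28 mm diameter up to 130 mm. Origin at the centre of the reading face, that is the lower end; z along the handle, up. A good grip is 95 mm above the origin.
- holder: Black round cup fixed to the bench that holds the reader, 45 mm tall, outer diameter 64 mm on a 90 mm foot plate; inner floor 6 mm above the bench, 3 to 4 mm of play around the reading head. Origin on the bench under its centre.
- spool: Green solder spool, 64 mm diameter, 46 mm tall, bystander. Origin at the centre of its underside.
- driver: Yellow-handled screwdriver lying flat, bystander.
- mug: Blue mug, 80 mm diameter, 95 mm tall, bystander. Origin at the centre of its underside.
- jar: Amber jar, 60 mm diameter, 80 mm tall, bystander. Origin at the centre of its underside.
- meter: Yellow multimeter lying flat, 150 x 75 x 34 mm, bystander. Origin at the centre of its underside.
- parts_tray: Red parts tray, 120 x 160 x 35 mm, bystander. Origin at the centre of its underside.
Not all that is in view belongs to the job. There is more than one size of the reader; the one meant has the size given above.

How it is judged:
By the outcome, as a careful person would: the job done as asked, in the order asked, and still so for the second after the job is handed in, while the arm keeps its last pose, push and grip.
It also fails if it takes over 48 s, if anything falls off the work surface, if the arm or the gripper's body presses on something with over 40 N, if the wrist force passes 120 N, or if a joint passes its speed limit or range.

## Working session

There is one attempt and no reset: what is moved stays moved. The work goes in short steps, Python scripts to look and compute and a tool call to move; the robot and the scene stay as the last step left them, time stands still between calls to the robot, and variables do not carry over. Pictures are saved under pics/ and viewed, at most 10 in all, crops included, and the job is handed in when it is done.

Besides the shell and the picture viewer there is one more tool, called as name(argument=value, ...), one argument or row to a line, values as JSON. arm_command: Moves the arm, as the interface text tells. Shifts and turns lie within -1 to 1; 1 stands for 0.5 m of shift or 90 degrees of turn. Its arguments: {"type":"object","properties":{"travel":{"type":"array"},"delta_rot":{"type":"array"},"grip":{"type":"number"},"newtons":{"type":"number"}},"required":["travel","delta_rot"]}

```bash
mkdir -p pics
cat > h.py <<'E'
import numpy as np, cv2
from plant import r, viewer
def cap(n,f=None):
    s=r.get_state(); c=viewer.capture(n)
    if f: cv2.imwrite('pics/'+f,c['img'][:,:,::-1])
    return s,c
def ray(c,uv):
    d=np.linalg.inv(c['camera_matrix'])@np.array([uv[0],uv[1],1.]); R=np.array(c['R']);t=np.array(c['t']).ravel()
    return -R.T@t, R.T@d
def onz(c,uv,z):
    o,d=ray(c,uv); return o+d*(z-o[2])/d[2]
E
python3 - <<'E'
from h import *
s,c=cap('scene','s0.png'); s,t=cap('top','t0.png'); s,w=cap('wrist')
print(s)
for k in (c,t): print(k['camera_matrix'],k['R'],k['t'])
print(w['camera_matrix'],w['mount'])
E
```

```text
{'time_s': 0.1, 'joints': array([-4.77207254e+01,  2.05884701e+01,  6.39476905e-01, -1.70879335e-02,
       -7.01351961e+01, -1.65070166e+01]), 'qd': array([ 0.03358878, -0.07247328,  0.17768865,  0.09955943,  0.01047008,
        0.04476941]), 'joint_torque': array([-2.50998710e-03, -5.84162593e+01,  2.93753850e+01,  7.01547951e+00,
        1.02282269e-02, -5.59702062e-05]), 'tcp_pos': array([ 0.293262  , -0.60746031,  0.20720902]), 'eef_rot': array([ 1.79914716e+02, -8.52056655e-03, -1.54233554e+02]), 'contact_force': array([ 0.4105277 , -0.53236095,  0.08651968]), 'moment': array([ 0.04531307, -0.00050406, -0.00046393]), 'gripper_force': 0.0, 'gripper_width': 0.08769674431324533}
[[485.81800499   0.         276.14769044]
 [  0.         485.81800499 206.39888908]
 [  0.           0.           1.        ]] [[-0.58361185  0.81202493 -0.00356724]
 [ 0.5650256   0.40292757 -0.71999684]
 [-0.58321804 -0.42221427 -0.69396817]] [ 0.33942073 -0.20272888  1.55414671]
[[419.58554061   0.         286.34467491]
 [  0.         419.58554061 204.99263734]
 [  0.           0.           1.        ]] [[-0.02149508 -0.99943006 -0.02602907]
 [-0.98940489  0.02500408 -0.14301313]
 [ 0.14358245  0.02267921 -0.98937846]] [-0.0539392   0.53126413  1.06126639]
[[343.41060764   0.         274.81423335]
 [  0.         343.41060764 209.91902393]
 [  0.           0.           1.        ]] [[-5.07792381e-04 -9.59736632e-01 -2.80900942e-01  7.66792984e-02]
 [ 9.99999422e-01 -7.53663887e-04  7.67269600e-04 -8.03614448e-05]
 [-9.48081637e-04 -2.80900389e-01  9.59736460e-01 -1.77485182e-01]
 [ 0.00000000e+00  0.00000000e+00  0.00000000e+00  1.00000000e+00]]
```

View pics/t0.png

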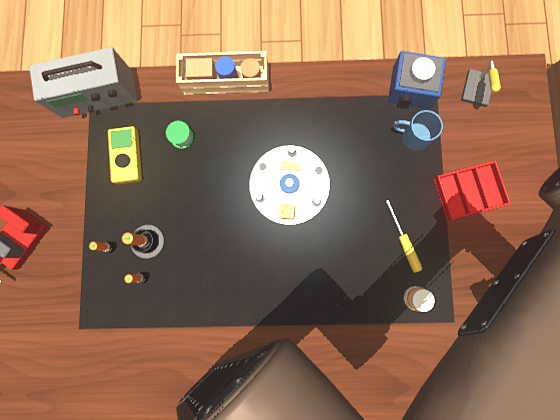

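View pics/s0.png

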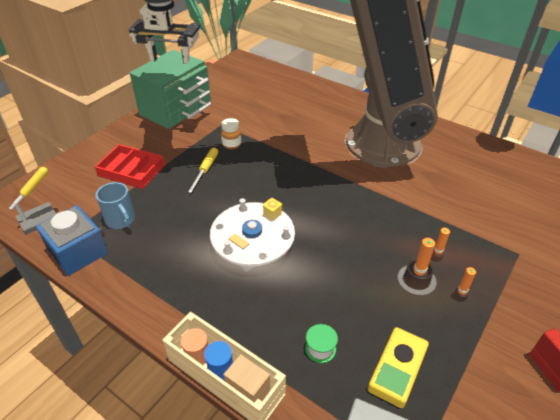

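The top view shows the hub disc near (290,185), with the logger at (288,211) towards the robot. The thickest wand stands in the holder, whose ring is near (147,241), and two smaller wands are at (100,246) and (135,279). The scene view shows the same wand at (425,257), with the small ones at (443,240) and (467,281).

```bash
cat >> h.py <<'E'
def tri(c1,u1,c2,u2):
    o1,d1=ray(c1,u1);o2,d2=ray(c2,u2);d1=d1/np.linalg.norm(d1);d2=d2/np.linalg.norm(d2)
    a=np.linalg.lstsq(np.c_[d1,-d2],o2-o1,rcond=None)[0]
    p,q=o1+a[0]*d1,o2+a[1]*d2
    return (p+q)/2,np.linalg.norm(p-q)
def blobs(img,lo,hi,amin=25,box=None):
    m=cv2.inRange(cv2.cvtColor(img,cv2.COLOR_RGB2HSV),np.array(lo),np.array(hi))
    if box: k=np.zeros_like(m);k[box[1]:box[3],box[0]:box[2]]=255;m&=k
    n,l,st,ce=cv2.connectedComponentsWithStats(m)
    return m,[(ce[i].round(1),st[i].tolist()) for i in range(1,n) if st[i,4]>=amin]
E
python3 - <<'E'
from h import *
s,c=cap('scene');s,t=cap('top')
print('orange');
for k in (c,t):
  for b in blobs(k['img'],(5,150,110),(20,255,255))[1]: print(b)
print('yellow')
for k in (c,t):
  for b in blobs(k['img'],(21,120,110),(34,255,255))[1]: print(b)
print('blue cap')
for k in (c,t):
  for b in blobs(k['img'],(95,120,60),(120,255,255))[1]: print(b)
m,b=blobs(t['img'],(0,0,150),(180,60,255),200,(230,130,350,240)); print(b)
cs,_=cv2.findContours(m,0,1);e=cv2.fitEllipse(cv2.convexHull(max(cs,key=cv2.contourArea)));print(e,onz(t,e[0],.05))
m,b=blobs(c['img'],(0,0,150),(180,60,255),200,(190,190,310,280)); print(b)
cs,_=cv2.findContours(m,0,1);e2=cv2.fitEllipse(cv2.convexHull(max(cs,key=cv2.contourArea)));print(e2,onz(c,e2[0],.05),tri(c,e2[0],t,e[0]))
z=np.vstack([cv2.resize(t['img'][215:295,80:180],(700,560),interpolation=2)])
w=np.hstack([cv2.resize(t['img'][140:230,245:335],(400,400)),cv2.resize(t['img'][215:295,85:175],(400,400)) ])
w2=np.hstack([cv2.resize(c['img'][195:275,200:305],(400,200)),cv2.resize(c['img'][220:310,390:490],(400,200))])
cv2.imwrite('pics/z0.png',np.vstack([w,w2])[:,:,::-1])
E
```

```text
orange
(array([231.2, 134.2]), [222, 128, 19, 11, 104])
(array([111.8, 157.7]), [94, 143, 47, 38, 109])
(array([ 38.9, 181. ]), [26, 166, 23, 32, 50])
(array([ 27.2, 180.8]), [19, 170, 19, 24, 31])
(array([430.9, 248.5]), [416, 227, 34, 43, 611])
(array([467.4, 278.4]), [460, 267, 16, 23, 224])
(array([418.3, 273.2]), [414, 270, 11, 6, 28])
(array([542.4, 337.4]), [528, 327, 32, 26, 67])
(array([444.1,  75.5]), [441, 57, 7, 40, 49])
(array([539.1,  60.2]), [534, 57, 11, 8, 31])
(array([328.8,  61.7]), [322, 61, 15, 3, 27])
(array([362.6,  60.8]), [357, 60, 14, 4, 25])
(array([481.9,  66.9]), [471, 62, 19, 9, 27])
(array([441.8, 126.3]), [439, 113, 6, 28, 36])
(array([545.1, 127.5]), [538, 125, 15, 6, 34])
(array([531. , 131.2]), [527, 126, 11, 13, 30])
(array([489.2, 133.1]), [483, 129, 13, 9, 29])
(array([504.6, 131.8]), [499, 130, 13, 4, 25])
(array([510.4, 186.5]), [451, 134, 107, 108, 3255])
(array([ 34.2, 143.1]), [24, 141, 19, 6, 28])
(array([446.8, 166.8]), [443, 161, 12, 13, 45])
(array([ 29.6, 177. ]), [27, 171, 7, 12, 28])
(array([ 38.8, 174.6]), [34, 170, 12, 9, 30])
(arra
[... 1948 characters left out ...]
([ 73.4, 251.2]), [37, 206, 70, 69, 1149])
(array([251.1, 230.5]), [243, 223, 18, 13, 122])
(array([218.2, 357.2]), [205, 342, 27, 37, 693])
(array([417.5,  80. ]), [395, 52, 51, 45, 377])
(array([224.3,  65.6]), [215, 57, 20, 18, 279])
[(array([289.2, 184. ]), [249, 145, 81, 80, 4438])]
((289.13262939453125, 184.50900268554688), (79.71607208251953, 80.8790512084961), 78.6629867553711) [ 0.58179055 -0.07505574  0.05      ]
[(array([251.3, 236. ]), [210, 198, 85, 73, 3890])]
((252.10794067382812, 234.1511993408203), (71.49492645263672, 83.53203582763672), 89.43150329589844) [ 0.59124094 -0.06612193  0.05      ] (array([ 0.58346439, -0.07401954,  0.0383324 ]), np.float64(0.002091004426390966))
```

View pics/z0.png

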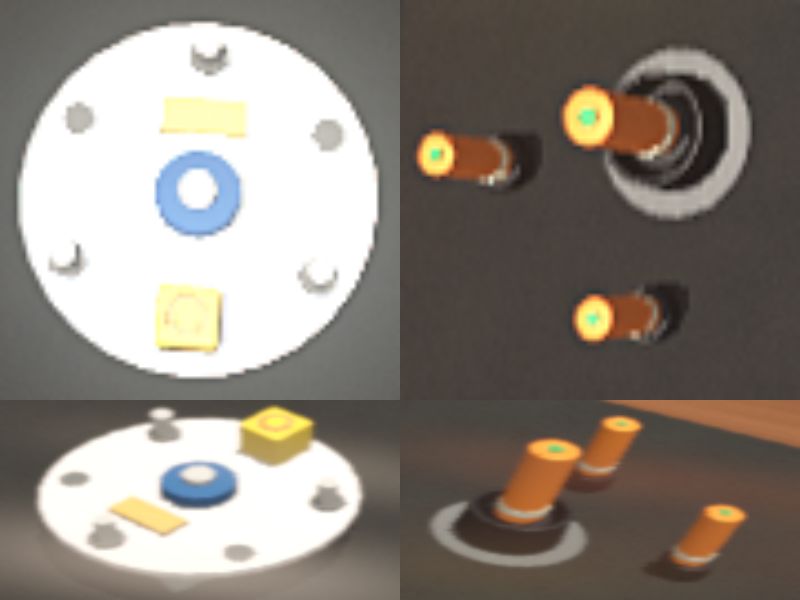

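The crop shows the logger with its ring at top-view (287.3,210.2) and the nut at (289.5,182.3). There is a flat yellow sticker opposite, which is not the logger. Each wand has a green dot on its top that can be triangulated.

Run:
```python
from h import *
s,c=cap('scene');s,t=cap('top')
g=lambda k,b: [x[0] for x in blobs(k['img'],(40,70,80),(85,255,255),3,b)[1]]
gt=g(t,(85,215,175,295)); gs=g(c,(390,220,490,310)); print(gt,gs)
for u in gt:
  for v in gs:
    p,e=tri(t,u,c,v)
    if e<.006: print(u,v,p.round(4),e.round(4))
# crop of wand neighbourhood: holder ring in top view
m,b=blobs(t['img'],(0,0,110),(180,50,255),40,(115,215,175,270)); print(b)
cs,_=cv2.findContours(m,0,1);e=cv2.fitEllipse(cv2.convexHull(max(cs,key=cv2.contourArea)));print(e,onz(t,e[0],.003))
# logger and nut
print('nut',onz(t,(289.5,182.3),.076),'cap',onz(t,(289.5,183.2),.068),'log',onz(t,(287.3,210.2),.09), 'studs',[onz(t,u,.08).round(3) for u in ((292,151.8),(259.8,197.2),(317,201))])
print('log tri',tri(t,(287.3,210.2),c,(200+276/400*105,195+23/200*80)))
print('nut tri',tri(t,(289.5,182.3),c,(200+200/400*105,195+74/200*80)))
```

```text
[array([126.8, 238. ]), array([ 92.5, 245.5]), array([127.8, 278.4])] [array([428.5, 241.5])]
[126.8 238. ] [428.5 241.5] [0.4454 0.3136 0.1361] 0.0022
[(array([150.2, 242.2]), [131, 225, 33, 34, 342])]
((146.7126922607422, 241.2377471923828), (32.45998001098633, 34.42022705078125), 31.303932189941406) [0.44580977 0.31242408 0.003     ]
nut [ 0.58241187 -0.07651119  0.076     ] cap [ 0.58166721 -0.0763456   0.068     ] log [ 0.50909196 -0.0696409   0.09      ] studs [array([ 0.661, -0.085,  0.08 ]), array([ 0.545, -0.001,  0.08 ]), array([ 0.532, -0.145,  0.08 ])]
log tri (array([ 0.50794551, -0.06734344,  0.08730689]), np.float64(0.005388636026982422))
nut tri (array([ 0.58185097, -0.07435009,  0.07148653]), np.float64(0.0050921039710596985))
```

Both views put the reader at about (0.4455, 0.313), with its top at 0.136 m. The hub axis is at about (0.582, -0.0755) and the logger at about 175°. I'm moving towards the reader now.

arm_command(
  travel=[
    [0.02,0.04,0.04],
    [0.06,0.12,0.1],
    [0.1,0.22,0.16],
    [0.14,0.33,0.19],
    [0.19,0.44,0.19],
    [0.24,0.55,0.19],
    [0.29,0.66,0.19],
    [0.34,0.77,0.19],
    [0.38,0.87,0.19],
    [0.41,0.95,0.19],
    [0.42,0.99,0.19],
  ],
  delta_rot=[
    [0,0,0],
    [0,0,0],
    [0,0,0],
    [0,0,0],
    [0,0,0],
    [0,0,0],
    [0,0,0],
    [0,0,0],
    [0,0,0],
    [0,0,0],
    [0,0,0],
  ],
  grip=0.65,
  newtons=25,
)

```text
time_s: 1.72
tcp_pos: [0.5039, -0.1102, 0.3043]
eef_rot: [-180.0, 0.1, -154.1]
contact_force: [-0.4, -0.2, 0.3]
gripper_width: 0.0568
gripper_force: 0.0
```

arm_command(
  travel=[
    [-0.005,0.04,0],
    [-0.017,0.13,0],
    [-0.032,0.24,0],
    [-0.047,0.35,-0.02],
    [-0.062,0.46,-0.05],
    [-0.077,0.57,-0.08],
    [-0.091,0.68,-0.11],
    [-0.104,0.77,-0.14],
    [-0.113,0.83,-0.16],
    [-0.115,0.852,-0.166],
    [-0.115,0.852,-0.166],
    [-0.115,0.852,-0.166],
  ],
  delta_rot=[
    [0,0,0],
    [0,0,0],
    [0,0,0],
    [0,0,0],
    [0,0,0],
    [0,0,0],
    [0,0,0],
    [0,0,0],
    [0,0,0],
    [0,0,0],
    [0,0,0],
    [0,0,0],
  ],
)

```text
time_s: 3.22
tcp_pos: [0.4461, 0.3125, 0.2209]
eef_rot: [180.0, 0.1, -154.3]
contact_force: [-0.2, -0.2, 0.6]
gripper_width: 0.0573
gripper_force: 0.0
```

```bash
cat >> h.py <<'E'
from scipy.spatial.transform import Rotation as Ro
def wcam():
    s,w=cap('wrist'); R=Ro.from_euler('xyz',s['eef_rot'],degrees=True).as_matrix()
    M=np.array(w['mount']); Rwc=R@M[:3,:3]; tc=R@M[:3,3]+s['tcp_pos']
    w['R']=Rwc.T; w['t']=-Rwc.T@tc
    return s,w
def prj(c,X):
    p=np.array(c['camera_matrix'])@(np.array(c['R'])@np.array(X)+np.array(c['t']).ravel()); return p[:2]/p[2]
E
python3 - <<'E'
from h import *
s,w=wcam(); print(s['time_s'],s['tcp_pos'],s['eef_rot'])
cv2.imwrite('pics/w1.png',w['img'][:,:,::-1])
for b in blobs(w['img'],(40,70,80),(85,255,255),20)[1]: print('green',b, onz(w,b[0],.136))
for b in blobs(w['img'],(5,120,110),(34,255,255),100)[1]: print('or',b,onz(w,b[0],.136))
print(prj(w,(.4455,.313,.136)),prj(w,s['tcp_pos']-[0,0,.084]))
E
```

```text
3.225 [0.44610219 0.31253332 0.22089674] [ 1.79980164e+02  5.32240900e-02 -1.54253075e+02]
green (array([336.9, 102.1]), [334, 99, 7, 7, 39]) [0.35277332 0.31799694 0.136     ]
green (array([276.2, 209.7]), [271, 205, 11, 10, 84]) [0.44556832 0.3136753  0.136     ]
green (array([380.3, 230. ]), [378, 228, 6, 5, 23]) [0.4244259  0.39714744 0.136     ]
or (array([503.2, 141.7]), [397, 0, 163, 264, 25874]) [0.323431   0.44446991 0.136     ]
or (array([333.5, 102.5]), [317, 89, 33, 28, 670]) [0.35409422 0.31589612 0.136     ]
or (array([276.1, 200.4]), [259, 175, 36, 51, 1361]) [0.43871165 0.31027546 0.136     ]
or (array([373.4, 222.2]), [356, 204, 37, 38, 780]) [0.42108646 0.3887323  0.136     ]
or (array([146.9, 303.9]), [138, 273, 23, 61, 749]) [0.57055036 0.24980761 0.136     ]
or (array([402.6, 303.9]), [389, 273, 24, 61, 725]) [0.47465475 0.44931241 0.136     ]
or (array([344.3, 349.1]), [173, 318, 385, 46, 7670]) [0.53711236 0.42626098 0.136     ]
[275.47312711 209.27258751] [274.61718744 210.00074919]
```

View pics/w1.png

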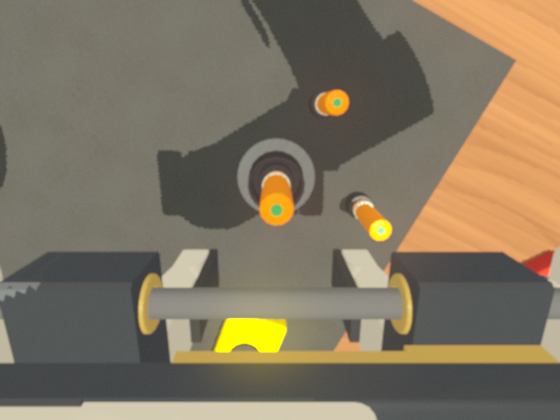

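The wrist view shows the reader's green dot at (276,210), within about 1 mm of the tool axis, and the small wands clear of the fingers. I'm descending to grip it.

arm_command(
  travel=[
    [0,0.002,-0.02],
    [0,0.002,-0.07],
    [0,0.002,-0.12],
    [0,0.002,-0.17],
    [0,0.002,-0.215],
    [0,0.002,-0.235],
    [0,0.002,-0.24],
    [0,0.002,-0.24],
    [0,0.002,-0.24],
  ],
  delta_rot=[
    [0,0,0],
    [0,0,0],
    [0,0,0],
    [0,0,0],
    [0,0,0],
    [0,0,0],
    [0,0,0],
    [0,0,0],
    [0,0,0],
  ],
)

```text
time_s: 4.4
tcp_pos: [0.4463, 0.3146, 0.1009]
eef_rot: [180.0, 0.1, -154.2]
contact_force: [-0.1, 1.3, -0.3]
gripper_width: 0.0569
gripper_force: 0.0
```

arm_command(
  travel=[
    [0,0,0],
    [0,0,0],
    [0,0,0],
    [0,0,0],
    [0,0,0],
    [0,0,0],
  ],
  delta_rot=[
    [0,0,0],
    [0,0,0],
    [0,0,0],
    [0,0,0],
    [0,0,0],
    [0,0,0],
  ],
  grip=0,
  newtons=25,
)

```text
time_s: 5.15
tcp_pos: [0.446, 0.3142, 0.1001]
eef_rot: [-180.0, 0.0, -154.2]
contact_force: [0.5, 0.1, 1.5]
gripper_width: 0.0273
gripper_force: 25.0
```

arm_command(
  travel=[
    [0,0,0.02],
    [0,0,0.06],
    [0,0,0.11],
    [0,0,0.17],
    [0,0,0.23],
    [0.01,-0.02,0.29],
    [0.04,-0.08,0.33],
    [0.08,-0.165,0.36],
    [0.125,-0.257,0.36],
    [0.17,-0.35,0.36],
    [0.215,-0.442,0.36],
    [0.26,-0.535,0.36],
    [0.305,-0.628,0.36],
    [0.348,-0.715,0.36],
    [0.383,-0.788,0.36],
    [0.407,-0.837,0.36],
    [0.418,-0.86,0.36],
    [0.42,-0.864,0.36],
    [0.42,-0.864,0.36],
  ],
  delta_rot=[
    [0,0,0],
    [0,0,0],
    [0,0,0],
    [0,0,0],
    [0,0,0],
    [0,0,0],
    [0,0,0],
    [0,0,0],
    [0,0,0],
    [0,0,0],
    [0,0,0],
    [0,0,0],
    [0,0,0],
    [0,0,0],
    [0,0,0],
    [0,0,0],
    [0,0,0],
    [0,0,0],
    [0,0,0],
  ],
)

```text
time_s: 7.52
tcp_pos: [0.6557, -0.1172, 0.2803]
eef_rot: [180.0, 0.0, -154.2]
contact_force: [-0.6, -0.3, -1.0]
gripper_width: 0.0275
gripper_force: 25.0
```

Run:
```python
from h import *
s,w=wcam(); print(s['time_s'],s['tcp_pos'],s['eef_rot'],s['gripper_width'])
s,c=cap('scene'); s,t=cap('top')
a=cv2.resize(w['img'],(400,300)); b=cv2.resize(c['img'],(400,300)); 
cr=cv2.resize(c['img'][100:280,140:360],(400,300)); d=cv2.resize(t['img'][120:270,200:400],(400,300))
cv2.imwrite('pics/m1.png',np.vstack([np.hstack([a,b]),np.hstack([cr,d])])[:,:,::-1])
p=s['tcp_pos']; print('axis in scene: top',prj(c,p+[0,0,.035]),'tcp',prj(c,p),'face',prj(c,p-[0,0,.095]))
print('wrist',prj(w,p+[0,0,.035]),prj(w,p-[0,0,.095]))
```

```text
7.525 [ 0.65570484 -0.11719576  0.2802874 ] [ 1.79990400e+02  9.94732254e-03 -1.54204375e+02] 0.027538763052212922
axis in scene: top [208.59646486 154.79938896] tcp [210.25403946 167.94761081] face [214.38159836 200.68825483]
wrist [275.30377061 283.25171527] [274.91187795 206.56914808]
```

View pics/m1.png

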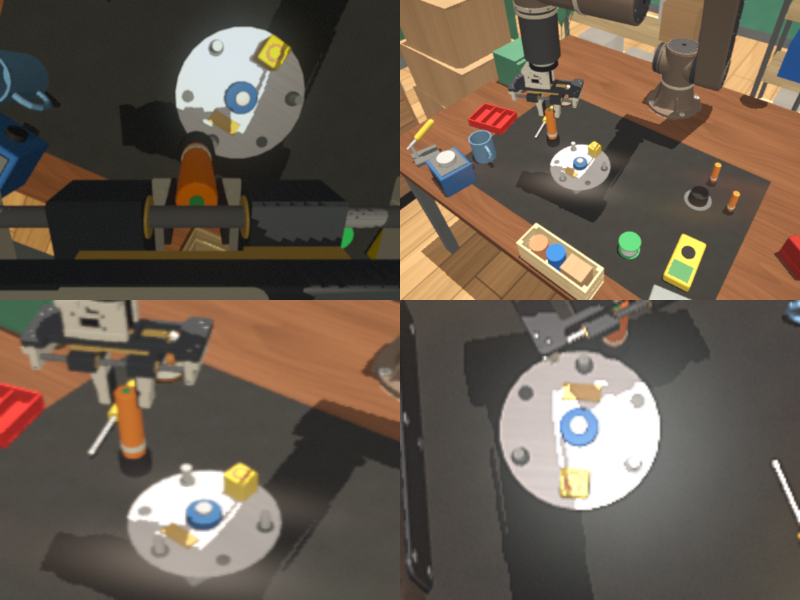

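The reader sits upright in the gripper. The scene shows its green dot at about (209,155), as predicted, and the head end near (215,199). The hub is fully visible, with the logger towards the robot. Next I'll refine the hub axis and angle and work out the push arc.

```bash
cat >> h.py <<'E'
C=np.array([.582,-.0757])
def logger(c,verbose=False):
    out=[]
    for u,st in blobs(c['img'],(18,110,70),(34,255,255),12)[1]:
        p=onz(c,u,.078)[:2]-C
        rad=np.hypot(*p)
        if .055<rad<.1: out.append((np.degrees(np.arctan2(p[1],p[0])),rad,st[4]))
    return out
E
python3 - <<'E'
from h import *
s,w=wcam();_,t=cap('top');_,c=cap('scene')
for k in (w,t,c):
    print([tuple(np.round(x,3)) for x in logger(k)])
    print('cap',[(b[1][4],onz(k,b[0],.066).round(4)) for b in blobs(k['img'],(95,110,50),(125,255,255),40)[1] if np.hypot(*(onz(k,b[0],.066)[:2]-C))<.03])
inc=[1.5,2,2,2.5,3.5,4.5,5.5,6.7,7.9,9.1,10.3,11.5,12.7,13.9,14.2,9,5,2,0,0]
R=[.085]*15+[.087,.092,.1,.11,.12]; Z=[0]*16+[.01,.035,.07,.11]
th=np.radians(-30+np.cumsum(inc)); p0=np.array([.6555,-.118])
for x in np.c_[(C+np.c_[R*np.cos(th),R*np.sin(th)]-p0)/.5,np.array(Z)/.5]: print(x.round(3).tolist(),end=',')
print(C+.085*np.array([np.cos(np.radians(-30)),np.sin(np.radians(-30))]))
E
```

```text
[(np.float64(172.748), np.float64(0.077), np.float64(1046.0)), (np.float64(170.983), np.float64(0.078), np.float64(281.0))]
cap [(1067, array([ 0.582 , -0.0753,  0.066 ]))]
[(np.float64(167.818), np.float64(0.079), np.float64(46.0))]
cap [(180, array([ 0.5824, -0.0743,  0.066 ]))]
[(np.float64(169.564), np.float64(0.072), np.float64(325.0)), (np.float64(10.66), np.float64(0.066), np.float64(124.0))]
cap [(163, array([ 0.5932, -0.0654,  0.066 ]))]
[0.002, 0.003, 0.0],[0.005, 0.009, 0.0],[0.008, 0.014, 0.0],[0.011, 0.021, 0.0],[0.014, 0.031, 0.0],[0.018, 0.043, 0.0],[0.021, 0.059, 0.0],[0.023, 0.079, 0.0],[0.022, 0.103, 0.0],[0.017, 0.129, 0.0],[0.006, 0.158, 0.0],[-0.011, 0.187, 0.0],[-0.037, 0.214, 0.0],[-0.071, 0.237, 0.0],[-0.111, 0.251, 0.0],[-0.137, 0.258, 0.0],[-0.153, 0.269, 0.02],[-0.16, 0.284, 0.07],[-0.162, 0.304, 0.14],[-0.163, 0.324, 0.22],[ 0.65561216 -0.1182    ]
```

arm_command(
  travel=[
    [0,0,-0.02],
    [0,0,-0.06],
    [0,0,-0.11],
    [0,0,-0.16],
    [0,0,-0.2],
    [0,0,-0.23],
    [0,0,-0.245],
    [0,0,-0.248],
    [0,0,-0.248],
  ],
  delta_rot=[
    [0,0,0],
    [0,0,0],
    [0,0,0],
    [0,0,0],
    [0,0,0],
    [0,0,0],
    [0,0,0],
    [0,0,0],
    [0,0,0],
  ],
)

```text
time_s: 8.95
tcp_pos: [0.6564, -0.1179, 0.1567]
eef_rot: [-180.0, 0.0, -154.2]
contact_force: [-0.5, -0.2, -1.0]
gripper_width: 0.0273
gripper_force: 25.0
```

Run:
```python
from h import *
s,w=wcam();_,t=cap('top')
print(s['time_s'],s['tcp_pos'],s['contact_force'],[tuple(np.round(x,3)) for x in logger(w)+logger(t)])
```

```text
8.95 [ 0.65636642 -0.11787382  0.1567033 ] [-0.46807539 -0.1582975  -1.03905398] [(np.float64(174.043), np.float64(0.074), np.float64(3138.0)), (np.float64(169.953), np.float64(0.08), np.float64(602.0)), (np.float64(168.72), np.float64(0.084), np.float64(38.0))]
```

The hub hasn't moved, so I'm pushing now.

arm_command(
  travel=[
    [0.002,0.003,0],
    [0.005,0.009,0],
    [0.008,0.014,0],
    [0.011,0.021,0],
    [0.014,0.031,0],
    [0.018,0.043,0],
    [0.021,0.059,0],
    [0.023,0.079,0],
    [0.022,0.103,0],
    [0.017,0.129,0],
    [0.006,0.158,0],
    [-0.011,0.187,0],
    [-0.037,0.214,0],
    [-0.071,0.237,0],
    [-0.111,0.251,0],
    [-0.137,0.258,0],
    [-0.153,0.269,0.02],
    [-0.16,0.284,0.07],
    [-0.162,0.304,0.14],
    [-0.163,0.324,0.22],
  ],
  delta_rot=[
    [0,0,0],
    [0,0,0],
    [0,0,0],
    [0,0,0],
    [0,0,0],
    [0,0,0],
    [0,0,0],
    [0,0,0],
    [0,0,0],
    [0,0,0],
    [0,0,0],
    [0,0,0],
    [0,0,0],
    [0,0,0],
    [0,0,0],
    [0,0,0],
    [0,0,0],
    [0,0,0],
    [0,0,0],
    [0,0,0],
  ],
)

```text
time_s: 11.55
tcp_pos: [0.5742, 0.0444, 0.2677]
eef_rot: [-180.0, 0.0, -154.2]
contact_force: [0.7, 0.3, -1.1]
gripper_width: 0.0277
gripper_force: 25.0
```

Run:
```python
from h import *
import pickle
L=[]
for i in range(3):
    s,c=cap('scene');L.append(('s',s['time_s'],c)); s,t=cap('top');L.append(('t',s['time_s'],t)); s,w=wcam();L.append(('w',s['time_s'],w))
print(s['tcp_pos'],s['eef_rot'])
for n,tm,k in L: print(n,round(tm,3),[tuple(float(round(y,3)) for y in x) for x in logger(k)])
pickle.dump(L,open('L1.pkl','wb'))
rw=np.hstack([cv2.resize(L[i][2]['img'],(390,290)) for i in (0,1)]);rw2=np.hstack([cv2.resize(L[i][2]['img'],(390,290)) for i in (2,6)])
cv2.imwrite('pics/m2.png',np.vstack([rw,rw2])[:,:,::-1])
```

```text
[0.57391933 0.04381139 0.26504683] [ 1.79987098e+02 -1.06066024e-01 -1.54251234e+02]
s 11.55 [(-5.933, 0.079, 307.0)]
t 11.6 [(-1.18, 0.096, 14.0), (-14.686, 0.069, 22.0)]
w 11.65 [(1.433, 0.074, 1163.0), (-1.92, 0.081, 209.0)]
s 11.7 [(8.335, 0.08, 282.0)]
t 11.75 [(15.631, 0.075, 59.0), (11.674, 0.08, 13.0)]
w 11.8 [(18.045, 0.074, 1162.0), (13.615, 0.081, 187.0)]
s 11.85 [(22.884, 0.077, 213.0)]
t 11.9 [(25.302, 0.072, 80.0), (23.494, 0.078, 16.0)]
w 11.95 [(34.252, 0.075, 1080.0), (29.012, 0.08, 186.0)]
```

View pics/m2.png

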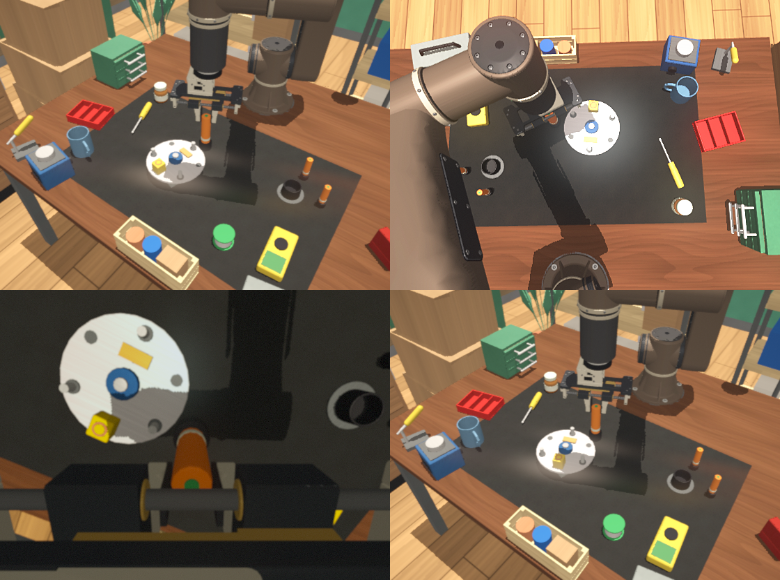

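The hub is coasting at about 1.9 rad/s. The scene shows the logger near (160,165) of its panel, and the wrist panel shows it at (102,427), clear of the reader. I'll wait a moment to measure the decay over a longer baseline.

arm_command(
  travel=[
    [0,0,0],
    [0,0,0],
    [0,0,0],
    [0,0,0],
    [0,0,0],
    [0,0,0],
    [0,0,0],
    [0,0,0],
    [0,0,0],
    [0,0,0],
  ],
  delta_rot=[
    [0,0,0],
    [0,0,0],
    [0,0,0],
    [0,0,0],
    [0,0,0],
    [0,0,0],
    [0,0,0],
    [0,0,0],
    [0,0,0],
    [0,0,0],
  ],
)

```text
time_s: 13.25
tcp_pos: [0.5745, 0.0441, 0.2661]
eef_rot: [-180.0, 0.0, -154.2]
contact_force: [-0.2, -0.6, -1.3]
gripper_width: 0.0274
gripper_force: 25.0
```

```bash
cat >> h.py <<'E'
def wang(w):  # wrist: largest yellow blob = logger's top face
    best=None
    for u,st in blobs(w['img'],(18,110,70),(34,255,255),150)[1]:
        p=onz(w,u,.088)[:2]-C; rad=np.hypot(*p)
        if .055<rad<.095 and (best is None or st[4]>best[2]): best=(float(np.degrees(np.arctan2(p[1],p[0]))),float(rad),st[4])
    return best
E
python3 - <<'E'
from h import *
import pickle
L=pickle.load(open('L1.pkl','rb'))
for i in range(3):
    s,w=wcam();L.append(('w',s['time_s'],w))
    s,c=cap('scene');L.append(('s',s['time_s'],c))
print(r.get_state()['time_s'],s['tcp_pos'])
for n,tm,k in L:
    print(n,round(tm,3),wang(k) if n=='w' else [tuple(float(round(y,3)) for y in x) for x in logger(k)])
pickle.dump(L,open('L2.pkl','wb'))
E
```

```text
13.55 [0.57447134 0.04414887 0.2660807 ]
s 11.55 [(-5.933, 0.079, 307.0)]
t 11.6 [(-1.18, 0.096, 14.0), (-14.686, 0.069, 22.0)]
w 11.65 (3.4070956588676236, 0.06966524795481621, 1163)
s 11.7 [(8.335, 0.08, 282.0)]
t 11.75 [(15.631, 0.075, 59.0), (11.674, 0.08, 13.0)]
w 11.8 (20.387561352379986, 0.07098191031919932, 1162)
s 11.85 [(22.884, 0.077, 213.0)]
t 11.9 [(25.302, 0.072, 80.0), (23.494, 0.078, 16.0)]
w 11.95 (36.741783135186814, 0.07226932576269447, 1080)
w 13.25 (157.80346446678408, 0.07618525948169141, 952)
s 13.3 [(160.039, 0.073, 323.0), (5.317, 0.064, 114.0)]
w 13.35 (166.36069833220594, 0.07529529113795062, 1000)
s 13.4 [(169.842, 0.072, 317.0), (11.408, 0.066, 116.0)]
w 13.45 (174.84541608676523, 0.07488976343146438, 1049)
s 13.5 [(179.485, 0.071, 313.0), (17.422, 0.068, 119.0)]
```

```bash
cat >> h.py <<'E'
from scipy.optimize import least_squares
from scipy.integrate import odeint
C2=np.array([.5815,-.0755])
def sim(th,om,t,tref,k=1.):  # rad; angle and speed at times t given state at tref (exact for dry+viscous drag)
    b=.0004/.0063*k; w0=.75; e=np.exp(-b*(t-tref))
    return th+(om+w0)*(1-e)/b-w0*(t-tref),(om+w0)*e-w0
def fit(D,tref,k=1.):
    D=np.array(D); f=lambda p:(sim(p[0],p[1],D[:,0],tref,k)[0]-np.radians(D[:,1]))
    s=least_squares(f,[np.radians(D[-1,1]),1.5]); return s.x,np.degrees(s.fun)
def rows(x,tref,t0,n,p0,lead=0,blend=0,ztarget=.205,k=1.):
    i=np.arange(1,n+1); t=t0+i/8+lead; th,om=sim(x[0],x[1],t,tref,k)
    q=np.c_[C2[0]+.075*np.cos(th),C2[1]+.075*np.sin(th),np.full(n,ztarget)]
    if blend:
        u=np.clip(i/blend,0,1); s=(u**3*(10-15*u+6*u*u))[:,None]; q=p0+s*(q-p0)
    print('om end',om[-1],'end pose',(p0+np.round((q[-1]-p0)/.5,3)*.5).tolist())
    print(np.round((q-p0)/.5,3).tolist())
E
python3 - <<'E'
from h import *
D=[(11.55,-5.9),(11.65,3.4),(11.7,8.3),(11.75,15.1),(11.8,20.4),(11.85,22.9),(11.9,25),(11.95,36.7),(13.25,157.8),(13.3,162),(13.35,166.4),(13.4,172),(13.45,174.8),(13.5,181.5)]
for k in (.8,1,1.3):
    x,f=fit(D,13.55,k); print(k,np.degrees(x[0]),x[1],f.round(1),[float(np.degrees(sim(*x,tt,13.55,k)[0])) for tt in (14.8,16.05)])
x,f=fit(D,13.55); rows(x,13.55,13.55,20,np.array([.574,.044,.266]),lead=0,blend=10)
E
```

```text
0.8 184.72791408583478 1.5480633761613014 [-0.6  0.3  0.5 -1.2 -1.4  1.1  4.  -2.7  0.   0.3  0.5 -0.7  1.  -1.2] [290.4836611588194, 386.42903056451195]
1 184.4521416053147 1.5189939469208469 [-0.9  0.2  0.4 -1.2 -1.4  1.2  4.2 -2.4  0.2  0.4  0.5 -0.7  0.9 -1.4] [286.96073542294323, 377.5498969381667]
1.3 184.0409645197179 1.4759023447089792 [-1.4 -0.1  0.3 -1.2 -1.3  1.4  4.5 -2.   0.4  0.6  0.5 -0.8  0.7 -1.7] [281.7964004146266, 364.7031299171551]
om end 1.1859659082688652 end pose [0.6529999999999999, -0.053000000000000005, 0.20500000000000002]
[[-0.001, -0.002, -0.001], [-0.007, -0.018, -0.007], [-0.017, -0.054, -0.02], [-0.028, -0.111, -0.039], [-0.033, -0.183, -0.061], [-0.029, -0.258, -0.083], [-0.015, -0.323, -0.102], [0.008, -0.366, -0.115], [0.034, -0.384, -0.121], [0.059, -0.382, -0.122], [0.082, -0.373, -0.122], [0.103, -0.36, -0.122], [0.122, -0.344, -0.122], [0.137, -0.326, -0.122], [0.149, -0.305, -0.122], [0.158, -0.284, -0.122], [0.163, -0.261, -0.122], [0.165, -0.238, -0.122], [0.163, -0.216, -0.122], [0.158, -0.194, -0.122]]
```

arm_command(
  travel=[
    [-0.001,-0.002,-0.001],
    [-0.007,-0.018,-0.007],
    [-0.017,-0.054,-0.02],
    [-0.028,-0.111,-0.039],
    [-0.033,-0.183,-0.061],
    [-0.029,-0.258,-0.083],
    [-0.015,-0.323,-0.102],
    [0.008,-0.366,-0.115],
    [0.034,-0.384,-0.121],
    [0.059,-0.382,-0.122],
    [0.082,-0.373,-0.122],
    [0.103,-0.36,-0.122],
    [0.122,-0.344,-0.122],
  ],
  delta_rot=[
    [0,0,0],
    [0,0,0],
    [0,0,0],
    [0,0,0],
    [0,0,0],
    [0,0,0],
    [0,0,0],
    [0,0,0],
    [0,0,0],
    [0,0,0],
    [0,0,0],
    [0,0,0],
    [0,0,0],
  ],
)

```text
time_s: 15.18
tcp_pos: [0.6362, -0.1266, 0.2052]
eef_rot: [-180.0, 0.0, -154.2]
contact_force: [0.1, -0.5, -0.5]
gripper_width: 0.0271
gripper_force: 25.0
```

Run:
```python
from h import *
import pickle
s,w=wcam(); s2,c=cap('scene')
pickle.dump((s,w,s2,c),open('L3.pkl','wb'))
print(s['time_s'],s['tcp_pos'],wang(w),s2['time_s'],logger(c), r.get_state()['time_s'])
for b in blobs(w['img'],(18,110,70),(34,255,255),40)[1]: print('w',b,onz(w,b[0],.085))
lp=np.r_[C2+.075*np.array([np.cos(np.radians(310)),np.sin(np.radians(310))]),.09]
cv2.imwrite('pics/m3.png',np.hstack([cv2.resize(w['img'],(400,300)),cv2.resize(c['img'][120:300,170:350],(400,400))[:300]])[:,:,::-1])
```

```text
15.175 [ 0.63623124 -0.12664977  0.20519731] None 15.225 [(np.float64(-24.87157265699179), np.float64(0.07660771689168769), 284)] 15.275
w (array([395.2, 141.4]), [375, 114, 41, 56, 1237]) [ 0.54603475 -0.05592544  0.085     ]
w (array([285.3, 183.2]), [277, 179, 17, 13, 76]) [ 0.61943095 -0.12430576  0.085     ]
w (array([301.5, 211.8]), [298, 200, 7, 21, 54]) [ 0.63669401 -0.09943383  0.085     ]
w (array([204.9, 304.9]), [201, 275, 11, 59, 328]) [ 0.76303664 -0.14149792  0.085     ]
w (array([344.3, 303.8]), [335, 275, 14, 59, 350]) [ 0.70242407 -0.01869787  0.085     ]
w (array([317.3, 355.1]), [106, 346, 384, 16, 4631]) [ 0.76698756 -0.01463755  0.085     ]
```

View pics/m3.png

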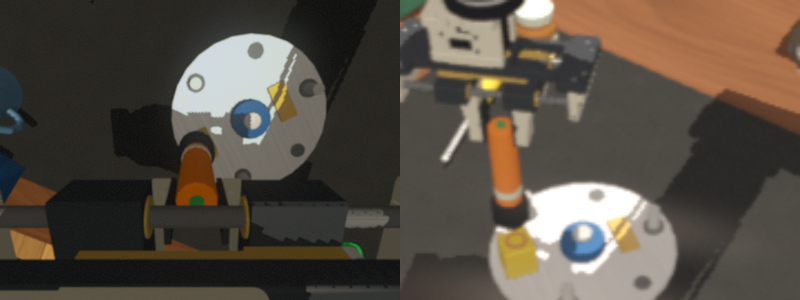

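The scene crop shows the reader's head slightly behind the logger, whose ring is at about (222.6,228). The flat sticker opposite is visible at wrist (395,141), so I can use it as a second marker.

```bash
cat >> h.py <<'E'
A=lambda p:float(np.degrees(np.arctan2(*(p[:2]-C2)[::-1])))
def stick(c):
    o=[]
    for u,st in blobs(c['img'],(14,90,60),(34,255,255),40)[1]:
        p=onz(c,u,.051); rad=np.hypot(*(p[:2]-C2))
        if rad<.058: o.append((A(p),float(rad),st[4]))
    return o
E
python3 - <<'E'
from h import *
import pickle
s,w,s2,c=pickle.load(open('L3.pkl','rb'))
p=onz(c,(222.65,228),.09);print('ring scene 15.225',A(p),np.hypot(*(p[:2]-C2)))
print('w stick 15.175',stick(w),'s stick 15.225',stick(c))
for n,t,k in pickle.load(open('L2.pkl','rb')): print(n,round(t,2),stick(k))
E
```

```text
ring scene 15.225 -29.899700290939446 0.07299417327244909
w stick 15.175 [(140.12692872163063, 0.04931050604126054, 1294)] s stick 15.225 [(144.4441609750449, 0.049336458533815686, 124)]
s 11.55 [(166.75820899711573, 0.04829738264439334, 118)]
t 11.6 []
w 11.65 [(178.52210933647353, 0.04680342912289078, 929)]
s 11.7 [(-176.97059515599503, 0.04875560323925505, 117)]
t 11.75 []
w 11.8 [(-164.97821381277464, 0.046565101727420635, 957)]
s 11.85 [(-160.9539406453296, 0.048522546424767644, 114)]
t 11.9 []
w 11.95 [(-148.3709370117108, 0.046517319901611544, 981)]
w 13.25 [(-18.21896080490874, 0.04971407583751168, 865)]
s 13.3 [(-13.261230414084917, 0.04721644102090909, 138)]
w 13.35 [(-9.102590994429008, 0.04997544436243051, 866)]
s 13.4 [(-3.2916589423250935, 0.04751599193871925, 142)]
w 13.45 [(-0.20944220684490514, 0.049926608844686506, 861)]
s 13.5 [(5.191502548452405, 0.047434506814729605, 145)]
```

```bash
cat > fit.py <<'E'
from h import *
import pickle
def load():
    P=[]
    L=pickle.load(open('L2.pkl','rb')); 
    import os
    for f in ('L3.pkl','L4.pkl','L5.pkl'):
        if os.path.exists(f):
            s,w,s2,c=pickle.load(open(f,'rb')); L+=[('w',s['time_s'],w),('s',s2['time_s'],c)]
    for n,t,k in L:
        if n=='t': continue
        for u,st in blobs(k['img'],(14,90,60),(34,255,255),40)[1]:
            p=onz(k,u,.051)[:2]
            if np.hypot(*(p-C2))<.058: P.append((t,*p,1))
        if n=='w' and t<14:
            a=wang(k); P.append((t,*(C+a[1]*np.array([np.cos(np.radians(a[0])),np.sin(np.radians(a[0]))])),0))
    P.append((15.225,*onz(L[-2 if len(L)>17 else -1][2],(222.65,228),.09)[:2],0)) # ring in scene
    return np.array(P)
def model(p,t): return sim(p[2],p[3],t,13.55,p[4])
def go(P):
    P=P[P[:,0]>0]
    def f(p):
        th=model(p,P[:,0])[0]; s=P[:,3]==1
        r=np.where(s,-p[5],.075)
        e=np.c_[p[0]+r*np.cos(th)-P[:,1],p[1]+r*np.sin(th)-P[:,2]]*1e3
        return np.r_[e.ravel(),(p[4]-1)/.25]
    return least_squares(f,[.5815,-.0755,np.radians(184),1.52,.9,.048])
if __name__=='__main__':
    s=go(load()); p=s.x; print(p.round(4),np.degrees(p[2]),'rms mm',np.sqrt(np.mean(s.fun**2)),np.abs(s.fun).max())
    tn=r.get_state()['time_s']; th,om=model(p,np.array([tn,15.225])); print(tn,np.degrees(th),om)
    np.save('p.npy',p)
E
python3 fit.py
```

```text
[ 0.5813 -0.0729  3.2573  1.5712  0.8662  0.0484] 186.6269254290069 rms mm 1.4985516410999065 4.7030577765899695
15.275 [331.36991439 327.46230508] [1.36110778 1.36692082]
```

```bash
cat > nxt.py <<'E'
import sys; from fit import *
import h
p=np.load('p.npy'); h.C2[:]=[p[0],(p[1]-.0745)/2]
p0=np.array(eval(sys.argv[1])); tn=r.get_state()['time_s']; print(tn,h.C2)
rows([p[2],p[3]],13.55,tn,20,p0,blend=int(sys.argv[2]),k=p[4])
E
python3 nxt.py "[.635,-.128,.205]" 2
```

```text
15.275 [ 0.58128685 -0.07371814]
om end 1.0899246916003673 end pose [0.519, -0.0325, 0.205]
[[0.017, 0.03, 0.0], [0.041, 0.084, 0.0], [0.043, 0.109, 0.0], [0.04, 0.133, 0.0], [0.035, 0.157, 0.0], [0.025, 0.179, 0.0], [0.012, 0.199, 0.0], [-0.003, 0.217, 0.0], [-0.021, 0.231, 0.0], [-0.041, 0.243, 0.0], [-0.062, 0.252, 0.0], [-0.084, 0.257, 0.0], [-0.106, 0.259, 0.0], [-0.128, 0.257, 0.0], [-0.15, 0.253, 0.0], [-0.17, 0.245, 0.0], [-0.188, 0.235, 0.0], [-0.205, 0.222, 0.0], [-0.22, 0.208, 0.0], [-0.232, 0.191, 0.0]]
```

arm_command(
  travel=[
    [0.017,0.03,0],
    [0.041,0.084,0],
    [0.043,0.109,0],
    [0.04,0.133,0],
    [0.035,0.157,0],
    [0.025,0.179,0],
    [0.012,0.199,0],
    [-0.003,0.217,0],
    [-0.021,0.231,0],
    [-0.041,0.243,0],
    [-0.062,0.252,0],
    [-0.084,0.257,0],
    [-0.106,0.259,0],
    [-0.128,0.257,0],
    [-0.15,0.253,0],
    [-0.17,0.245,0],
    [-0.188,0.235,0],
    [-0.205,0.222,0],
    [-0.22,0.208,0],
    [-0.232,0.191,0],
  ],
  delta_rot=[
    [0,0,0],
    [0,0,0],
    [0,0,0],
    [0,0,0],
    [0,0,0],
    [0,0,0],
    [0,0,0],
    [0,0,0],
    [0,0,0],
    [0,0,0],
    [0,0,0],
    [0,0,0],
    [0,0,0],
    [0,0,0],
    [0,0,0],
    [0,0,0],
    [0,0,0],
    [0,0,0],
    [0,0,0],
    [0,0,0],
  ],
)

```text
time_s: 17.77
tcp_pos: [0.519, -0.0329, 0.2051]
eef_rot: [-180.0, 0.0, -154.2]
contact_force: [-0.6, -0.6, -0.8]
gripper_width: 0.0274
gripper_force: 25.0
```

```bash
python3 - <<'E'
from h import *
import pickle
s,w=wcam(); s2,c=cap('scene')
pickle.dump((s,w,s2,c),open('L4.pkl','wb'))
print(s['time_s'],s['tcp_pos'],A(s['tcp_pos']),s2['tcp_pos'],'stick',stick(w),stick(c),'log',logger(c))
p=np.load('p.npy'); print([np.degrees(sim(p[2],p[3],t,13.55,p[4])[0])%360 for t in (s['time_s'],s2['time_s'])])
cv2.imwrite('pics/m4.png',np.hstack([cv2.resize(w['img'],(400,300)),cv2.resize(c['img'][120:300,170:350],(400,400))[100:]])[:,:,::-1])
E
python3 fit.py; python3 nxt.py "[.519,-.0325,.205]" 2
```

```text
17.775 [ 0.51901501 -0.03291813  0.20510234] 145.72660311223595 [ 0.51833471 -0.03359428  0.20512409] stick [(-49.380860569931016, 0.04867474713567679, 710)] [(-41.779346140315816, 0.047381937942887586, 126)] log [(np.float64(130.6033413937479), np.float64(0.07619577582270931), 277)]
[np.float64(146.4672740096367), np.float64(149.5824378918727)]
[ 0.5777 -0.071   3.2452  1.5451  0.9901  0.0489] 185.934869092926 rms mm 13.708447529239395 74.87474863902621
17.875 [498.05956329 323.0199644 ] [0.99873885 1.31573182]
17.875 [ 0.57769923 -0.07273444]
om end 0.7444149504601825 end pose [0.5680000000000001, -0.14700000000000002, 0.205]
[[-0.003, 0.003, 0.0], [-0.015, -0.01, 0.0], [-0.023, -0.027, 0.0], [-0.028, -0.044, 0.0], [-0.031, -0.061, 0.0], [-0.033, -0.078, 0.0], [-0.032, -0.096, 0.0], [-0.029, -0.112, 0.0], [-0.025, -0.128, 0.0], [-0.019, -0.143, 0.0], [-0.011, -0.158, 0.0], [-0.002, -0.171, 0.0], [0.008, -0.183, 0.0], [0.019, -0.194, 0.0], [0.031, -0.203, 0.0], [0.043, -0.211, 0.0], [0.057, -0.218, 0.0], [0.07, -0.223, 0.0], [0.084, -0.227, 0.0], [0.098, -0.229, 0.0]]
```

View pics/m4.png

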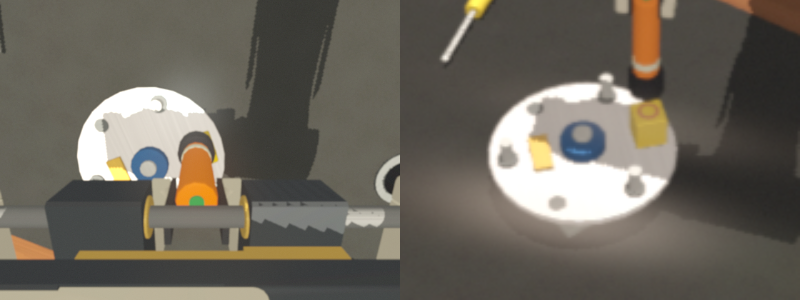

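The scene crop shows the head directly above the logger, with the ring at full-image (281.6,216). It is slightly ahead of the logger. My fit used the wrong camera for the ring point, so I'll fix that and refit.

```bash
python3 - <<'E'
s=open('fit.py').read()
a=s.index("    P.append((15.225"); b=s.index("    return np.array(P)")
s=s[:a]+"""    sc=[k for n,t,k in L if n=='s'][0]
    for t,u in RING: P.append((t,*onz(sc,u,.09)[:2],0))
    P=[q for q in P if not any(abs(q[0]-b)<.01 and q[3]==1 for b in BAD)]
"""+s[b:]
s=s.replace("def load","RING=[(15.225,(222.65,228)),(17.825,(281.6,215.9))]; BAD=[17.775]\ndef load")
open('fit.py','w').write(s)
E
python3 - <<'E'
from fit import *
P=load(); print(P[-3:].round(4)); 
for q in P[-2:]: print(A(q[1:3]),np.hypot(*(q[1:3]-C2)))
E
python3 fit.py; python3 nxt.py "[.519,-.0325,.205]" 2
```

```text
[[17.825   0.6168 -0.1071  1.    ]
 [15.225   0.6448 -0.1119  0.    ]
 [17.825   0.5294 -0.0206  0.    ]]
-29.899700290939446 0.07299417327244909
133.4950774713527 0.07565060043347911
[ 0.5814 -0.073   3.2707  1.5579  1.0432  0.0484] 187.3998100658117 rms mm 1.6513388844798693 4.823670674408476
17.875 [498.8221031  325.06480522] [0.98299261 1.31551281]
17.875 [ 0.58138547 -0.07377492]
om end 0.7185221478014971 end pose [0.5685, -0.14750000000000002, 0.205]
[[0.0, 0.001, 0.0], [-0.009, -0.014, 0.0], [-0.016, -0.03, 0.0], [-0.021, -0.047, 0.0], [-0.024, -0.064, 0.0], [-0.025, -0.081, 0.0], [-0.025, -0.097, 0.0], [-0.022, -0.114, 0.0], [-0.018, -0.129, 0.0], [-0.012, -0.144, 0.0], [-0.005, -0.158, 0.0], [0.004, -0.171, 0.0], [0.013, -0.183, 0.0], [0.024, -0.193, 0.0], [0.035, -0.203, 0.0], [0.047, -0.211, 0.0], [0.06, -0.218, 0.0], [0.073, -0.223, 0.0], [0.086, -0.227, 0.0], [0.099, -0.23, 0.0]]
```

arm_command(
  travel=[
    [0,0.001,0],
    [-0.009,-0.014,0],
    [-0.016,-0.03,0],
    [-0.021,-0.047,0],
    [-0.024,-0.064,0],
    [-0.025,-0.081,0],
    [-0.025,-0.097,0],
    [-0.022,-0.114,0],
    [-0.018,-0.129,0],
    [-0.012,-0.144,0],
    [-0.005,-0.158,0],
    [0.004,-0.171,0],
    [0.013,-0.183,0],
  ],
  delta_rot=[
    [0,0,0],
    [0,0,0],
    [0,0,0],
    [0,0,0],
    [0,0,0],
    [0,0,0],
    [0,0,0],
    [0,0,0],
    [0,0,0],
    [0,0,0],
    [0,0,0],
    [0,0,0],
    [0,0,0],
  ],
)

```text
time_s: 19.5
tcp_pos: [0.5264, -0.1243, 0.205]
eef_rot: [-180.0, 0.0, -154.2]
contact_force: [-0.8, 0.5, -0.5]
gripper_width: 0.0274
gripper_force: 25.0
```

```bash
python3 - <<'E'
from h import *
import pickle
s2,c=cap('scene')
pickle.dump((s2,c),open('S5.pkl','wb'))
p=np.load('p.npy')
print(s2['time_s'],s2['tcp_pos'],A(s2['tcp_pos']),'stick',stick(c),'log',logger(c),np.degrees(sim(p[2],p[3],s2['time_s'],13.55,p[4])[0])%360)
cv2.imwrite('pics/m5.png',cv2.resize(c['img'][140:300,170:350],(720,600))[:,:,::-1])
E
python3 nxt.py "[.5255,-.124,.205]" 1
```

```text
19.5 [ 0.52635382 -0.12426633  0.20503618] -138.5133424898926 stick [(46.02384582543998, 0.04725132977863975, 126)] log [(np.float64(-135.67816362981108), np.float64(0.06310222009977015), 246), (np.float64(44.28869318169432), np.float64(0.07132148826804231), 98)] 221.96403359525107
19.55 [ 0.58138547 -0.07377492]
om end 0.5643064529863977 end pose [0.64, -0.1205, 0.205]
[[0.015, -0.014, 0.0], [0.027, -0.023, 0.0], [0.039, -0.031, 0.0], [0.052, -0.037, 0.0], [0.065, -0.042, 0.0], [0.078, -0.046, 0.0], [0.091, -0.048, 0.0], [0.105, -0.049, 0.0], [0.118, -0.049, 0.0], [0.13, -0.048, 0.0], [0.143, -0.046, 0.0], [0.155, -0.043, 0.0], [0.166, -0.039, 0.0], [0.177, -0.034, 0.0], [0.188, -0.029, 0.0], [0.197, -0.023, 0.0], [0.206, -0.016, 0.0], [0.215, -0.009, 0.0], [0.222, -0.001, 0.0], [0.229, 0.007, 0.0]]
```

View pics/m5.png

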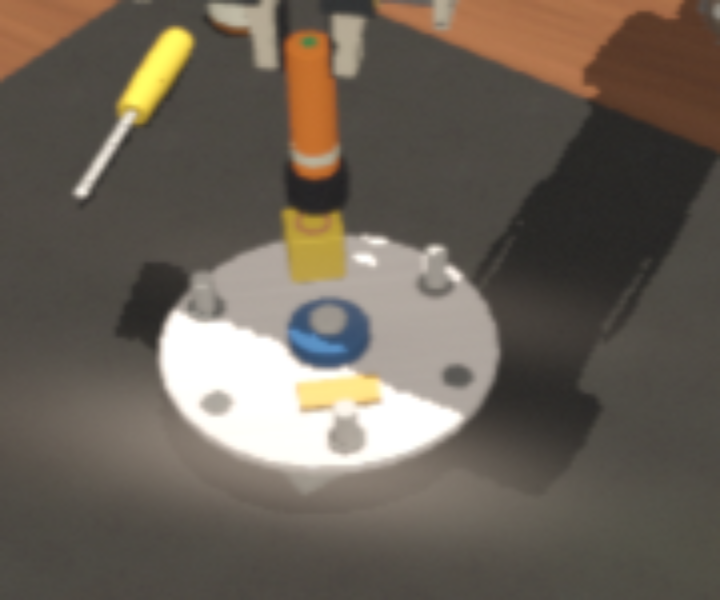

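The head is centred over the logger at crop (315,215), so the tracking is good. I'll continue the follow.

arm_command(
  travel=[
    [0.015,-0.014,0],
    [0.027,-0.023,0],
    [0.039,-0.031,0],
    [0.052,-0.037,0],
    [0.065,-0.042,0],
    [0.078,-0.046,0],
    [0.091,-0.048,0],
    [0.105,-0.049,0],
    [0.118,-0.049,0],
    [0.13,-0.048,0],
    [0.143,-0.046,0],
    [0.155,-0.043,0],
    [0.166,-0.039,0],
    [0.177,-0.034,0],
  ],
  delta_rot=[
    [0,0,0],
    [0,0,0],
    [0,0,0],
    [0,0,0],
    [0,0,0],
    [0,0,0],
    [0,0,0],
    [0,0,0],
    [0,0,0],
    [0,0,0],
    [0,0,0],
    [0,0,0],
    [0,0,0],
    [0,0,0],
  ],
)

```text
time_s: 21.3
tcp_pos: [0.6148, -0.1407, 0.205]
eef_rot: [180.0, -0.0, -154.2]
contact_force: [-0.4, 0.3, -1.1]
gripper_width: 0.0274
gripper_force: 25.0
```

Run:
```python
from h import *
import pickle
s,w=wcam(); s2,c=cap('scene')
pickle.dump((s,w,s2,c),open('L6.pkl','wb'))
print(s2['time_s'],'stick',stick(w),stick(c))
import fit
P=fit.load(); add=[]
for tt,cam in ((19.5,pickle.load(open('S5.pkl','rb'))[1]),(s['time_s'],w),(s2['time_s'],c)):
    for u,st in blobs(cam['img'],(14,90,60),(34,255,255),40)[1]:
        q=onz(cam,u,.051)[:2]
        if .043<np.hypot(*(q-C2))<.054: add.append((tt,*q,1)); print(tt,A(q))
P=np.vstack([P,add]); np.save('P.npy',P)
S=fit.go(P); p=S.x; print(p.round(4),np.sqrt(np.mean(S.fun**2)),np.abs(S.fun).max()); np.save('p.npy',p)
th,om=fit.model(p,np.array([15.2,19.55,21.3,r.get_state()['time_s']])); print(np.degrees(th),om)
# commanded history error
def err(t0,p0,rows):
    t=t0+np.arange(1,len(rows)+1)/8; q=np.array(p0)+.5*np.array(rows); th,om=fit.model(p,t)
    L=np.c_[p[0]+.075*np.cos(th),p[1]+.075*np.sin(th)]; print((1e3*np.hypot(*(q-L).T)).round(1))
err(13.55,[.574,.044],[[0,0]]*8+[[.034,-.384],[.059,-.382],[.082,-.373],[.103,-.36],[.122,-.344]])
err(15.275,[.635,-.128],[[0.017,0.03],[0.041,0.084],[0.043,0.109],[0.04,0.133],[0.035,0.157],[0.025,0.179],[0.012,0.199],[-0.003,0.217],[-0.021,0.231],[-0.041,0.243],[-0.062,0.252],[-0.084,0.257],[-0.106,0.259],[-0.128,0.257],[-0.15,0.253],[-0.17,0.245],[-0.188,0.235],[-0.205,0.222],[-0.22,0.208],[-0.232,0.191]])
err(17.875,[.519,-.0325],[[0,0.001],[-0.009,-0.014],[-0.016,-0.03],[-0.021,-0.047],[-0.024,-0.064],[-0.025,-0.081],[-0.025,-0.097],[-0.022,-0.114],[-0.018,-0.129],[-0.012,-0.144],[-0.005,-0.158],[0.004,-0.171],[0.013,-0.183]])
err(19.55,[.5255,-.124],[[0.015,-0.014],[0.027,-0.023],[0.039,-0.031],[0.052,-0.037],[0.065,-0.042],[0.078,-0.046],[0.091,-0.048],[0.105,-0.049],[0.118,-0.049],[0.13,-0.048],[0.143,-0.046],[0.155,-0.043],[0.166,-0.039],[0.177,-0.034]])
```

```text
21.35 stick [(114.95994644270837, 0.050530661646647705, 1174)] [(118.86080780488052, 0.048997839402610904, 133)]
19.5 46.02384582543998
21.3 114.95994644270837
21.35 118.86080780488052
[ 0.5813 -0.0731  3.2695  1.5579  1.036   0.0482] 1.6268259250412067 4.745764774915617
[323.17988906 585.02768458 657.12760543 660.746357  ] [1.32048315 0.80525325 0.63614034 0.62705222]
[154.6 164.5 172.9 179.8 185.2 189.1 191.5 192.4   6.6   7.7   8.4   9.
   9.3]
[14.1  3.7  4.3  4.7  5.4  6.1  6.8  7.4  7.9  8.8  9.6 10.4 11.1 12.
 13.1 14.  14.5 15.6 16.4 17.4]
[0.5 0.3 0.2 0.2 0.2 0.2 0.4 0.1 0.4 0.3 0.5 0.3 0.7]
[0.9 0.8 1.  1.  1.1 1.3 1.5 1.1 1.2 1.7 1.5 1.6 1.9 1.9]
```

The refit puts the worst centring error so far at about 17 mm, which is too close to the 20 mm limit. There is plenty of time left and the drag and hub axis are now well known. I'll push again gently and do a cleaner follow.

```bash
cat > push2.py <<'E'
from fit import *
p=np.load('p.npy'); cc=p[:2]; tn=r.get_state()['time_s']
p0=np.array([.614,-.141,.205]); i=np.arange(1,21); th,om=model(p,tn+i/8)
ph=th+np.radians(np.where(i<17,146,146+(i-16)*1.))
q=np.c_[cc[0]+.085*np.cos(ph),cc[1]+.085*np.sin(ph),np.full(20,.205)]
u=np.clip(i/10,0,1); s=(u**3*(10-15*u+6*u*u))[:,None]; q=p0+s*(q-p0)
v=np.clip((i-10)/6,0,1); q[:,2]=.205-.049*(v*v*(3-2*v))
print(tn,om[[0,-1]],np.degrees(th[-1])%360,np.degrees(ph[-1])%360); print(np.round((q-p0)/.5,3).tolist())
E
python3 push2.py
```

```text
21.4 [0.6157758  0.41823586] 15.199882675550953 165.19988267555107
[[-0.001, 0.003, 0.0], [-0.005, 0.018, 0.0], [-0.015, 0.049, 0.0], [-0.034, 0.095, 0.0], [-0.059, 0.149, 0.0], [-0.089, 0.2, 0.0], [-0.118, 0.241, 0.0], [-0.142, 0.266, 0.0], [-0.159, 0.274, 0.0], [-0.169, 0.27, 0.0], [-0.178, 0.263, -0.007], [-0.186, 0.256, -0.025], [-0.193, 0.248, -0.049], [-0.199, 0.24, -0.073], [-0.205, 0.232, -0.091], [-0.211, 0.224, -0.098], [-0.217, 0.213, -0.098], [-0.222, 0.202, -0.098], [-0.226, 0.191, -0.098], [-0.23, 0.179, -0.098]]
```

arm_command(
  travel=[
    [-0.001,0.003,0],
    [-0.005,0.018,0],
    [-0.015,0.049,0],
    [-0.034,0.095,0],
    [-0.059,0.149,0],
    [-0.089,0.2,0],
    [-0.118,0.241,0],
    [-0.142,0.266,0],
    [-0.159,0.274,0],
    [-0.169,0.27,0],
    [-0.178,0.263,-0.007],
    [-0.186,0.256,-0.025],
    [-0.193,0.248,-0.049],
    [-0.199,0.24,-0.073],
    [-0.205,0.232,-0.091],
    [-0.211,0.224,-0.098],
    [-0.217,0.213,-0.098],
    [-0.222,0.202,-0.098],
    [-0.226,0.191,-0.098],
    [-0.23,0.179,-0.098],
  ],
  delta_rot=[
    [0,0,0],
    [0,0,0],
    [0,0,0],
    [0,0,0],
    [0,0,0],
    [0,0,0],
    [0,0,0],
    [0,0,0],
    [0,0,0],
    [0,0,0],
    [0,0,0],
    [0,0,0],
    [0,0,0],
    [0,0,0],
    [0,0,0],
    [0,0,0],
    [0,0,0],
    [0,0,0],
    [0,0,0],
    [0,0,0],
  ],
)

```text
time_s: 23.9
tcp_pos: [0.4995, -0.0517, 0.1563]
eef_rot: [-180.0, 0.0, -154.2]
contact_force: [-0.1, -0.0, -0.6]
gripper_width: 0.0272
gripper_force: 25.0
```

Run:
```python
from fit import *
s,c=cap('scene'); p=np.load('p.npy'); th=np.degrees(model(p,np.array([s['time_s']]))[0])%360
p0=np.array([.614-.115,-.141+.0895,.156])
print(s['time_s'],s['tcp_pos'],p0,A(s['tcp_pos']),'stick',stick(c),logger(c),'pred logger',th,'F',s['contact_force'])
inc=[4.5,6,6,6.5,7.5,8.5,9.5,10.5,11.5,12.5,13.5,14.5,14.5,9,5,2,0,0]
R=np.array([.085]*13+[.087,.092,.1,.11,.12]);Z=np.array([0]*14+[.01,.035,.07,.11])
ph=np.radians(165.2+np.cumsum(inc)); q=np.c_[p[0]+R*np.cos(ph),p[1]+R*np.sin(ph),p0[2]+Z]
print(np.round((q-p0)/.5,3).tolist())
```

```text
23.9 [ 0.49945402 -0.05170355  0.15630459] [ 0.499  -0.0515  0.156 ] 163.82583113855637 stick [(-167.70516244005816, 0.04866829972663657, 129)] [(np.float64(15.364487025580567), np.float64(0.07608989979660852), 238)] pred logger [15.19988268] F [-0.12633299 -0.04024579 -0.58303988]
[[-0.003, -0.013, 0.0], [-0.005, -0.031, 0.0], [-0.005, -0.048, 0.0], [-0.004, -0.068, 0.0], [0.001, -0.089, 0.0], [0.01, -0.113, 0.0], [0.023, -0.138, 0.0], [0.043, -0.162, 0.0], [0.069, -0.184, 0.0], [0.101, -0.201, 0.0], [0.14, -0.212, 0.0], [0.183, -0.212, 0.0], [0.225, -0.202, 0.0], [0.251, -0.194, 0.0], [0.269, -0.195, 0.02], [0.284, -0.204, 0.07], [0.296, -0.22, 0.14], [0.308, -0.236, 0.22]]
```

The prediction matches (logger seen at 15.4°, predicted 15.2°), so I'm doing the second gentle push.

arm_command(
  travel=[
    [-0.003,-0.013,0],
    [-0.005,-0.031,0],
    [-0.005,-0.048,0],
    [-0.004,-0.068,0],
    [0.001,-0.089,0],
    [0.01,-0.113,0],
    [0.023,-0.138,0],
    [0.043,-0.162,0],
    [0.069,-0.184,0],
    [0.101,-0.201,0],
    [0.14,-0.212,0],
    [0.183,-0.212,0],
    [0.225,-0.202,0],
    [0.251,-0.194,0],
    [0.269,-0.195,0.02],
    [0.284,-0.204,0.07],
    [0.296,-0.22,0.14],
    [0.308,-0.236,0.22],
    [0.308,-0.236,0.22],
    [0.308,-0.236,0.22],
  ],
  delta_rot=[
    [0,0,0],
    [0,0,0],
    [0,0,0],
    [0,0,0],
    [0,0,0],
    [0,0,0],
    [0,0,0],
    [0,0,0],
    [0,0,0],
    [0,0,0],
    [0,0,0],
    [0,0,0],
    [0,0,0],
    [0,0,0],
    [0,0,0],
    [0,0,0],
    [0,0,0],
    [0,0,0],
    [0,0,0],
    [0,0,0],
  ],
)

```text
time_s: 26.45
tcp_pos: [0.6531, -0.1693, 0.2662]
eef_rot: [180.0, 0.0, -154.2]
contact_force: [0.6, 0.9, -1.5]
gripper_width: 0.0277
gripper_force: 25.0
```

```bash
cat > look.py <<'E'
from fit import *
import sys
f='M2.pkl'; n=int(sys.argv[1]); L=pickle.load(open(f,'rb')) if len(sys.argv)>2 else []
for i in range(n):
    s,w=wcam(); L.append((s['time_s'],'w',stick(w),wang(w)))
    s,c=cap('scene'); L.append((s['time_s'],'s',stick(c),logger(c)))
pickle.dump(L,open(f,'wb'))
for t,k,a,b in L[-2*n:]: print(k,round(t,3),a,b)
print(r.get_state()['time_s'],s['tcp_pos'])
E
python3 look.py 2
```

```text
w 26.45 [(51.01391694707768, 0.0515449296752643, 777)] (-130.4159052555465, 0.074296859624066, 713)
s 26.5 [(55.67568807001971, 0.04811035896499204, 148)] [(np.float64(-124.946488760587), np.float64(0.06891350936198679), 297), (np.float64(50.66740544512441), np.float64(0.07107368117194895), 129)]
w 26.55 [(61.3130105790823, 0.051707291672721964, 789)] (-119.04861819904909, 0.07574750538710685, 670)
s 26.6 [(66.01466307239664, 0.04826869466733777, 150)] [(np.float64(-113.10916175768232), np.float64(0.06960639159979831), 312), (np.float64(57.37712889305021), np.float64(0.07052539215141444), 136)]
26.65 [ 0.65278216 -0.16914243  0.26503438]
```

arm_command(
  travel=[
    [0,0,0],
    [0,0,0],
    [0,0,0],
    [0,0,0],
    [0,0,0],
    [0,0,0],
    [0,0,0],
    [0,0,0],
    [0,0,0],
  ],
  delta_rot=[
    [0,0,0],
    [0,0,0],
    [0,0,0],
    [0,0,0],
    [0,0,0],
    [0,0,0],
    [0,0,0],
    [0,0,0],
    [0,0,0],
  ],
)

```text
time_s: 27.78
tcp_pos: [0.6535, -0.1694, 0.2661]
eef_rot: [-180.0, 0.0, -154.2]
contact_force: [0.3, 0.6, -0.8]
gripper_width: 0.0275
gripper_force: 25.0
```

```bash
python3 look.py 2 a
cat > fit2.py <<'E'
from fit import *
import sys
p=np.load('p.npy'); T0=27.9
def go2(extra=()):
    D=[]
    for t,k,a,b in pickle.load(open('M2.pkl','rb')):
        for x in a:
            if x[1]<.054: D.append((t,C2[0]+x[1]*np.cos(np.radians(x[0])),C2[1]+x[1]*np.sin(np.radians(x[0])),-p[5]))
        if k=='w' and b: D.append((t,C[0]+b[1]*np.cos(np.radians(b[0])),C[1]+b[1]*np.sin(np.radians(b[0])),.075))
    D=np.array(D)
    def f(z):
        th=sim(z[0],z[1],D[:,0],T0,p[4])[0]
        return 1e3*np.r_[p[0]+D[:,3]*np.cos(th)-D[:,1],p[1]+D[:,3]*np.sin(th)-D[:,2]]
    best=min((least_squares(f,[a,1.7]) for a in np.arange(0,6.3,.5)),key=lambda s:s.cost)
    print('fit',np.degrees(best.x[0])%360,best.x[1],'rms',np.sqrt(np.mean(best.fun**2)),best.fun.round(1)); return best.x
if __name__=='__main__':
    z=go2(); tn=r.get_state()['time_s']; th,om=sim(*z,tn,T0,p[4]); print(tn,np.degrees(th)%360,om)
    C2[:]=p[0],(p[1]*2-.0745)/3
    rows(z,T0,tn,20,np.array(eval(sys.argv[1])),blend=int(sys.argv[2]),k=p[4])
E
python3 fit2.py "[.653,-.1695,.266]" 8
```

```text
w 27.775 [(-153.62142815195497, 0.05137294108968881, 71), (174.66828896459972, 0.048184345474408995, 621)] (3.0583343789137243, 0.07299524129354938, 1006)
s 27.825 [(-171.67572017593156, 0.04825747222841732, 127)] [(np.float64(15.438754252716604), np.float64(0.0833576051928894), 290)]
w 27.875 [(-153.0252353233642, 0.04820097275841814, 68), (-179.150930624921, 0.048082907646685706, 523)] (12.691277698093447, 0.0722354134966551, 1064)
s 27.925 [(-162.2494161329179, 0.048482044729524644, 121)] [(np.float64(23.680734272906008), np.float64(0.08378782866656136), 286)]
27.975 [ 0.65343501 -0.1693468   0.26604388]
fit 17.408534392137035 1.6526908757604977 rms 5.421604635421028 [-1.8 -0.5 -0.2 -1.7 -0.2 -0.6 -2.1 -0.2  1.1  0.2 -3.8  1.4  1.3  0.7
 -0.7  1.4  2.4 -0.8  3.1  2.4 20.6 -6.7  5.9  0.7 11.7 -9.4  6.1  0.8]
27.975 24.485023363596213 1.6408663678381172
om end 1.2783151143307365 end pose [0.536, -0.1335, 0.20500000000000002]
[[-0.0, 0.004, -0.002], [-0.004, 0.031, -0.013], [-0.018, 0.088, -0.034], [-0.047, 0.167, -0.061], [-0.088, 0.247, -0.088], [-0.134, 0.306, -0.109], [-0.175, 0.332, -0.12], [-0.205, 0.329, -0.122], [-0.229, 0.315, -0.122], [-0.25, 0.298, -0.122], [-0.267, 0.277, -0.122], [-0.28, 0.254, -0.122], [-0.289, 0.229, -0.122], [-0.293, 0.203, -0.122], [-0.293, 0.177, -0.122], [-0.288, 0.152, -0.122], [-0.28, 0.129, -0.122], [-0.267, 0.107, -0.122], [-0.252, 0.088, -0.122], [-0.234, 0.072, -0.122]]
```

```bash
sed -i "s/if x\[1\]<.054: D/if x[1]<.054 and not (k=='w' and 27.7<t<27.9): D/" fit2.py; python3 fit2.py "[.653,-.1695,.266]" 8
```

```text
fit 14.433234223201975 1.6180149974087246 rms 1.8571404064037047 [-1.9 -0.4 -0.1 -1.6 -0.4 -0.3  1.3 -0.2  2.2 -0.1 -0.6  1.4  2.4 -0.9
  3.2  2.3  2.3  3.1  2.4  3.3]
27.975 21.361081547659794 1.606361141983685
om end 1.249042264929611 end pose [0.5285, -0.127, 0.20500000000000002]
[[-0.0, 0.004, -0.002], [-0.004, 0.031, -0.013], [-0.016, 0.087, -0.034], [-0.042, 0.165, -0.061], [-0.08, 0.245, -0.088], [-0.124, 0.306, -0.109], [-0.163, 0.335, -0.12], [-0.192, 0.334, -0.122], [-0.217, 0.322, -0.122], [-0.239, 0.307, -0.122], [-0.258, 0.289, -0.122], [-0.273, 0.267, -0.122], [-0.284, 0.244, -0.122], [-0.291, 0.22, -0.122], [-0.293, 0.195, -0.122], [-0.292, 0.17, -0.122], [-0.286, 0.146, -0.122], [-0.277, 0.124, -0.122], [-0.264, 0.103, -0.122], [-0.249, 0.085, -0.122]]
```

arm_command(
  travel=[
    [0,0.004,-0.002],
    [-0.004,0.031,-0.013],
    [-0.016,0.087,-0.034],
    [-0.042,0.165,-0.061],
    [-0.08,0.245,-0.088],
    [-0.124,0.306,-0.109],
    [-0.163,0.335,-0.12],
    [-0.192,0.334,-0.122],
    [-0.217,0.322,-0.122],
    [-0.239,0.307,-0.122],
    [-0.258,0.289,-0.122],
    [-0.273,0.267,-0.122],
  ],
  delta_rot=[
    [0,0,0],
    [0,0,0],
    [0,0,0],
    [0,0,0],
    [0,0,0],
    [0,0,0],
    [0,0,0],
    [0,0,0],
    [0,0,0],
    [0,0,0],
    [0,0,0],
    [0,0,0],
  ],
)

```text
time_s: 29.48
tcp_pos: [0.5165, -0.0369, 0.2052]
eef_rot: [-180.0, 0.0, -154.3]
contact_force: [-0.1, 0.3, -1.2]
gripper_width: 0.0271
gripper_force: 25.0
```

```bash
cat > look1.py <<'E'
from fit import *
L=pickle.load(open('M2.pkl','rb')); s,c=cap('scene'); L.append((s['time_s'],'s',stick(c),None)); pickle.dump(L,open('M2.pkl','wb'))
print(s['time_s'],s['tcp_pos'],A(s['tcp_pos'])%360,'stick',stick(c),logger(c)); pickle.dump((s,c),open('S%d.pkl'%(100*s['time_s']),'wb'))
E
python3 look1.py; python3 fit2.py "[.5165,-.036,.205]" 2
```

```text
29.475 [ 0.5164965  -0.03692464  0.20518917] 149.31361987925754 stick [(-22.66776784633724, 0.04772451709396917, 128)] [(np.float64(146.16203354846974), np.float64(0.07055561908956128), 254), (np.float64(-0.5363662179966456), np.float64(0.062054487693426925), 109)]
fit 15.383473929145282 1.6336674928490265 rms 1.9048821739432935 [-1.6 -0.8  0.1 -1.4 -0.7 -0.1  1.3 -0.1  1.9  0.1 -1.7 -0.9  1.7  2.2
 -1.   3.4  2.2  3.4  2.4  3.6  2.5 -1.8]
29.525 156.0372079681507 1.3920162167481536
om end 1.0672006290340676 end pose [0.647, -0.10949999999999999, 0.205]
[[-0.008, -0.019, 0.0], [-0.02, -0.064, 0.0], [-0.02, -0.089, 0.0], [-0.015, -0.114, 0.0], [-0.007, -0.137, 0.0], [0.005, -0.158, 0.0], [0.02, -0.177, 0.0], [0.037, -0.193, 0.0], [0.056, -0.206, 0.0], [0.077, -0.216, 0.0], [0.099, -0.222, 0.0], [0.121, -0.225, 0.0], [0.144, -0.225, 0.0], [0.165, -0.221, 0.0], [0.186, -0.214, 0.0], [0.205, -0.205, 0.0], [0.222, -0.193, 0.0], [0.238, -0.179, 0.0], [0.251, -0.164, 0.0], [0.261, -0.147, 0.0]]
```

arm_command(
  travel=[
    [-0.01,-0.026,0],
    [-0.02,-0.064,0],
    [-0.02,-0.089,0],
    [-0.015,-0.114,0],
    [-0.007,-0.137,0],
    [0.005,-0.158,0],
    [0.02,-0.177,0],
    [0.037,-0.193,0],
    [0.056,-0.206,0],
    [0.077,-0.216,0],
    [0.099,-0.222,0],
    [0.121,-0.225,0],
    [0.144,-0.225,0],
  ],
  delta_rot=[
    [0,0,0],
    [0,0,0],
    [0,0,0],
    [0,0,0],
    [0,0,0],
    [0,0,0],
    [0,0,0],
    [0,0,0],
    [0,0,0],
    [0,0,0],
    [0,0,0],
    [0,0,0],
    [0,0,0],
  ],
)

```text
time_s: 31.15
tcp_pos: [0.5897, -0.1483, 0.205]
eef_rot: [180.0, -0.0, -154.2]
contact_force: [-0.7, 0.8, -0.7]
gripper_width: 0.0273
gripper_force: 25.0
```

```bash
python3 look1.py; python3 fit2.py "[.5885,-.1485,.205]" 2
```

```text
31.15 [ 0.58972707 -0.14831614  0.20502202] 276.4461754582983 stick [(101.20785663073471, 0.048980363743236256, 146)] [(np.float64(-69.43694165779074), np.float64(0.06934746847398143), 292), (np.float64(81.36418837914431), np.float64(0.06414562646321921), 131)]
fit 16.14724220703033 1.6481039294727002 rms 1.9885742946826344 [-1.3 -1.3  0.4 -1.1 -1.2  0.1  1.2 -0.   1.7  0.3 -0.9  2.2 -1.1  2.2
  2.  -1.2  3.7  2.1  4.2  1.8  4.6  1.8 -0.3  1.9]
31.2 281.92670478353705 1.1801620142043079
om end 0.8874720223521639 end pose [0.6075, -0.003500000000000003, 0.205]
[[0.019, 0.005, 0.0], [0.057, 0.018, 0.0], [0.075, 0.03, 0.0], [0.091, 0.043, 0.0], [0.105, 0.059, 0.0], [0.116, 0.076, 0.0], [0.125, 0.094, 0.0], [0.131, 0.113, 0.0], [0.135, 0.133, 0.0], [0.136, 0.152, 0.0], [0.134, 0.171, 0.0], [0.13, 0.19, 0.0], [0.124, 0.207, 0.0], [0.116, 0.224, 0.0], [0.106, 0.239, 0.0], [0.095, 0.253, 0.0], [0.082, 0.265, 0.0], [0.068, 0.275, 0.0], [0.054, 0.283, 0.0], [0.038, 0.29, 0.0]]
```

arm_command(
  travel=[
    [0.022,0.006,0],
    [0.057,0.018,0],
    [0.075,0.03,0],
    [0.091,0.043,0],
    [0.105,0.059,0],
    [0.116,0.076,0],
    [0.125,0.094,0],
    [0.131,0.113,0],
    [0.135,0.133,0],
    [0.136,0.152,0],
    [0.134,0.171,0],
    [0.13,0.19,0],
  ],
  delta_rot=[
    [0,0,0],
    [0,0,0],
    [0,0,0],
    [0,0,0],
    [0,0,0],
    [0,0,0],
    [0,0,0],
    [0,0,0],
    [0,0,0],
    [0,0,0],
    [0,0,0],
    [0,0,0],
  ],
)

```text
time_s: 32.7
tcp_pos: [0.6538, -0.0527, 0.2051]
eef_rot: [180.0, -0.0, -154.2]
contact_force: [-0.5, -0.4, -1.0]
gripper_width: 0.0276
gripper_force: 25.0
```

```bash
python3 look1.py; python3 fit2.py "[.6535,-.0535,.205]" 2
python3 - <<'E'
import pickle,cv2,glob
f=sorted(glob.glob('S3*.pkl')+glob.glob('S29*.pkl'))[-3:]; print(f)
cv2.imwrite('pics/m6.png',cv2.hconcat([cv2.resize(pickle.load(open(g,'rb'))[1]['img'][140:280,180:330],(260,243)) for g in f])[:,:,::-1])
E
```

```text
32.7 [ 0.65376021 -0.05271036  0.20507568] 17.504387686047842 stick [(-162.82437523102698, 0.0486407493252938, 111)] [(np.float64(22.782221948036945), np.float64(0.08597315747678907), 262)]
fit 16.50254466751562 1.6556844553548449 rms 1.9932148570059998 [-1.1 -1.6  0.6 -0.9 -1.5  0.3  1.2  0.   1.6  0.4 -0.6  0.8  0.4 -1.3
  2.4  1.9 -1.3  3.9  2.   4.6  1.5  5.   1.6  0.4  1.7  2.2]
32.75 20.444842325067953 0.9985743465938648
om end 0.733420329733572 end pose [0.5205, -0.0295, 0.205]
[[-0.006, 0.015, 0.0], [-0.021, 0.045, 0.0], [-0.032, 0.059, 0.0], [-0.044, 0.072, 0.0], [-0.058, 0.083, 0.0], [-0.073, 0.092, 0.0], [-0.088, 0.099, 0.0], [-0.104, 0.104, 0.0], [-0.12, 0.108, 0.0], [-0.136, 0.11, 0.0], [-0.152, 0.11, 0.0], [-0.168, 0.108, 0.0], [-0.183, 0.105, 0.0], [-0.198, 0.1, 0.0], [-0.212, 0.094, 0.0], [-0.224, 0.087, 0.0], [-0.236, 0.078, 0.0], [-0.247, 0.069, 0.0], [-0.257, 0.059, 0.0], [-0.266, 0.048, 0.0]]
['S2947.pkl', 'S3115.pkl', 'S3270.pkl']
```

View pics/m6.png

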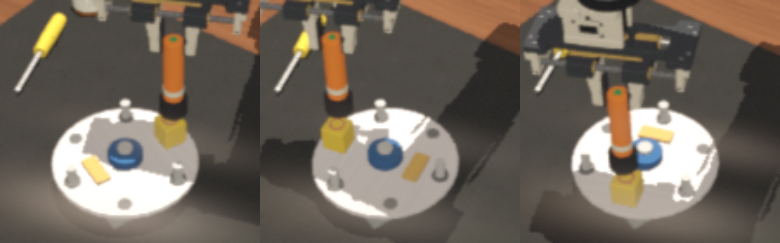

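All three snapshots show the head centred above the logger. I'll follow two more seconds, then lift.

arm_command(
  travel=[
    [-0.007,0.018,0],
    [-0.021,0.045,0],
    [-0.032,0.059,0],
    [-0.044,0.072,0],
    [-0.058,0.083,0],
    [-0.073,0.092,0],
    [-0.088,0.099,0],
    [-0.104,0.104,0],
    [-0.12,0.108,0],
    [-0.136,0.11,0],
    [-0.152,0.11,0],
    [-0.168,0.108,0],
    [-0.183,0.105,0],
    [-0.198,0.1,0],
    [-0.212,0.094,0],
    [-0.224,0.087,0],
    [-0.236,0.078,0.02],
    [-0.245,0.07,0.06],
    [-0.25,0.065,0.11],
    [-0.25,0.065,0.16],
  ],
  delta_rot=[
    [0,0,0],
    [0,0,0],
    [0,0,0],
    [0,0,0],
    [0,0,0],
    [0,0,0],
    [0,0,0],
    [0,0,0],
    [0,0,0],
    [0,0,0],
    [0,0,0],
    [0,0,0],
    [0,0,0],
    [0,0,0],
    [0,0,0],
    [0,0,0],
    [0,0,0],
    [0,0,0],
    [0,0,0],
    [0,0,0],
  ],
)

```text
time_s: 35.25
tcp_pos: [0.5287, -0.0213, 0.2867]
eef_rot: [-180.0, 0.0, -154.2]
contact_force: [0.2, -0.3, -1.2]
gripper_width: 0.0274
gripper_force: 25.0
```

arm_command(
  travel=[
    [0,0,0.03],
    [0,0,0.04],
    [0,0,0.04],
    [0,0,0.04],
    [0,0,0.04],
  ],
  delta_rot=[
    [0,0,0],
    [0,0,0],
    [0,0,0],
    [0,0,0],
    [0,0,0],
  ],
)

```text
time_s: 35.88
tcp_pos: [0.5287, -0.0209, 0.3043]
eef_rot: [180.0, -0.1, -154.2]
contact_force: [0.1, 0.3, -1.2]
gripper_width: 0.0271
gripper_force: 25.0
```

Run:
```python
from h import *
from plant import close_job
s,c=cap('scene'); print(s['time_s'],s['tcp_pos'],s['eef_rot'],s['gripper_width'],s['gripper_force'],np.abs(s['qd']).max())
p=s['tcp_pos']+[0,0,.035]; print('green dot',[b[0] for b in blobs(c['img'],(40,70,80),(85,255,255),3,(200,60,400,220))[1]],'expected',prj(c,p))
print(close_job())
```

```text
35.875 [ 0.52870355 -0.0208825   0.30431665] [ 1.79984501e+02 -7.17910677e-02 -1.54229865e+02] 0.02709866710362278 24.99851882457733 0.20347060834007188
green dot [array([202.6,  69.6]), array([204.5,  86.1]), array([206.2,  98.2]), array([200.4, 104.8]), array([282.5, 130.7])] expected [282.19958156 131.69186226]
the job is handed in; nothing more can be done
None
```

The job is handed in, with no verdict returned: after a second gentle push (the first follow's centring was too marginal to trust) I followed the logger for about 5.8 s at an estimated 0.8–1.5 rad/s, within about 10 mm of centre and 2 cm above it. It ended at 35.9 s with the reader upright in the gripper, its face about 12 cm above the logger's top.

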